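# Tare a volumetric flask from the glassware carton

## Task

Lift the long-necked flask out of the near row of the leaning glassware carton and stand it gently, upright and centred, on the pan of the balance. Let go of it, then press the wide tare key on the balance fully down and release it.

Things in the scene. Friction and masses are not known exactly. Their poses are not given: they have to be found in the camera images.
- flask_mid (a point): The flask to fetch: clear glass, 182 mm tall, about 0.1 kg. Above its foot: bulb 62 mm across up to 78 mm, slender neck at most 18 mm across from 78 to 155 mm, blue stopper (stays in) 20 mm across to 182 mm. Grasp it by neck or stopper. It starts in one cell of the carton's near row, leaning with it. Point on its axis half-way up, 91 mm above the foot; z along the axis to the stopper.
- flask: The same flask; origin at the centre of its flat foot (52 mm across), z along its axis to the stopper.
- carton: Open cardboard carton on a grey stand, fixed, right of the balance. Origin on the freezer top, x to its rear, y to its left, z up. It leans 30 degrees to its front: the cells' axis, upward, is (-0.5, 0, 0.866) in this frame. Two rows (near, rear) of three cells, each 74 mm wide along y, 70 mm the other way, 78 mm apart along y. Rear row: three more such flasks; near row: also two bottles.
- cell_mid (a point): Centre of the floor of the middle cell of the carton's near row. Along the cell axis from the floor the dividers (3 mm thick) end at 150 mm, the outer walls (4 mm) at 165 mm, so a flask's foot must be drawn out about 170 mm along the axis to be clear. A 58 mm flap stands up from the rear wall; the other flaps are folded down outside.
- balance: Top-pan balance, white, 172 mm wide, 236 mm deep, 63 mm high, fixed. Origin on the freezer top under the centre of the pan, x to its rear, y to its left. Display and keys on the front panel (55 mm high).
- pan_top (a point): Centre of the top face of the balance's round steel pan (112 mm across), 76 mm above the freezer top.
- tare_key_top (a point): Centre of the top of the wide tare key, the middle one on the front panel, 103 mm in front of the pan's centre; 48 mm wide, 24 mm deep, its top 63 mm above the freezer top and 7 mm proud of the panel. It moves straight down.
- tare_key (a joint): Travel of the tare key in m: 0 up, 0.004 fully down; a spring pushes it back up (1.2 N to start, 4 N fully down).

How it is judged:
By the outcome, as a careful person would: the job done as asked, in the order asked, and still so for the second after the job is handed in, with the robot touching nothing.
It also fails if it takes over 56 s, if anything falls off the work surface, if the arm or the gripper's body presses on something with over 40 N, if the wrist force passes 120 N, or if a joint passes its speed limit or range.

## Robot

A 6-joint arm with a two-finger parallel gripper is mounted at the origin on a cart in front of the work surface, level with it; the furniture and walls round the work are solid. World frame = base frame: x ahead of the robot, y to its left, z up, the work surface at z = 0. Lengths are in mm, angles in rad, forces in N, time in s.
With the tool pointing down it reaches from about 275 to 1000 mm from the base axis. Payload 8.4 kg.
Tool frame: the origin (TCP) lies at the very end of the fingers, on their centre line; the grasp point (between the pads) lies 19 mm behind it; x points along the fingers, y is the direction in which the jaws open and shut, and the axes are right-handed (so a half turn about x gives the same grasp; the last joint's range is limited). The gripper opens to 85 mm and grips with 20 to 120 N. Pads are 22 mm wide; open, the fingers measure 114 mm over their backs; the gripper's body (76 mm by 85 mm) begins 54 mm behind the grasp point. The pads swing forward as they close: fully open they stand 13 mm farther back than shut.
Start: joints at [1.201, 0.353, 1.633, -0, 1.155, -0.002], TCP at [224.726, 583.203, 231.281] pointing down, gripper open.
Joint ranges: [-2.63, 2.63], [-0.92, 2.1], [0.06, 2.66], [-1.3, 4.44], [0, 2.69], [-3.02, 3.02]. Speed limits (rad/s): [2.22, 2.22, 2.79, 3.14, 3.14, 3.14].

## Interface

Orientations are given as [roll, pitch, yaw] about the fixed x, y, z axes, in that order (R = Rz(yaw) Ry(pitch) Rx(roll)).
In Python, from rig import r, grab_frame, camera_params, sign_off gives the robot as it stands.
- The arm moves only by the tool drive_tool, never from a script. Its argument "rows" is one flat list of numbers, 7 for each row, row after row: the shift along the tool's x, y, z in mm, then the turn, a rotation vector about the tool's x, y, z in degrees, then the opening in per cent of the stroke, from 0 (shut) to 100 (fully open). In form: [x, y, z, rx, ry, rz, fingers, x, y, z, rx, ry, rz, fingers, ...]. A call has 1 to 10 rows; each row is the pose to reach, as a shift and turn from the pose measured when the call began, along the tool's axes at that moment; what a row does not reach only later rows make up. A row lasts 1/8 s, in which the tool goes at most 62.5 mm and 10.7 degrees, less where a joint would pass 70% of its speed; a pose out of reach is approached as far as the arm can. A call with a gripper value outside its range is refused whole. The fingers move at their own pace and stop on an object; "newtons" is the grip in N (left out, the last holds). Time passes only in rows, so rows that repeat a pose let the fingers close. It gives the time, the measured TCP pose, the force and the opening at its end, in the units of the state.
- r.sense(): the state, without advancing time (a new reading comes with each control period).
- grab_frame(name): name is "side" or "top"; returns the picture (400x640x3 uint8, red, green, blue); there is no depth.
- camera_params(name): a dict with "vertical_fov" (degrees; the focal length in pixels is half the picture's height over the tangent of half this angle, whatever the lens; pixels are square), "cx", "cy" (the principal point, pixels), "pose" (4x4, takes a point from camera to world coordinates). Camera axes: x right, y down, z forward; pixel columns grow to the right and rows downward; lengths in mm; the calibration is good to about 2 mm. A picture is of the moment at which its call begins. camera_params takes no time and is no camera call.
- sign_off(): hands the job in, once; it reports no verdict.
The state is a dict: "clock": time; "qpos": joint angles; "qvel": joint speeds; "joint_efforts": joint torques, N m; "eef_pos": TCP position; "tcp_rot": TCP orientation; "contact_force": force on the tool from outside, world axes, zero at the start; "wrist_torque": the same for the moment, N m; "opening": opening from 0.0 (shut) to 1.0 (fully open).
Only numpy, scipy, OpenCV 4.12 (cv2) and the standard library are available. Lean on these libraries where they do the work, as an engineer would, in place of code of your own. Each camera call takes 0.05 s, during which the arm holds its last target.

## Working session

There is one attempt and no reset: what is moved stays moved. The work goes in short steps, Python scripts to look and compute and a tool call to move; the robot and the scene stay as the last step left them, time stands still between calls to the robot, and variables do not carry over. Pictures are saved under pics/ and viewed, and the job is handed in when it is done.

Besides the shell and the picture viewer there is one more tool, called after "Emit:" as name(argument=value, ...) on one line, values as JSON. drive_tool: Moves the arm, as the interface text tells. Its arguments: {"type":"object","properties":{"rows":{"type":"array","items":{"type":"number"}},"newtons":{"type":"number"}},"required":["rows"]}

```bash
ls; mkdir -p pics; python3 - <<'E'
from rig import r, grab_frame, camera_params
import cv2,numpy as np
for n in("side","top"):
    cv2.imwrite(f"pics/{n}0.png",cv2.cvtColor(grab_frame(n),cv2.COLOR_RGB2BGR))
    print(n,camera_params(n))
print(r.sense())
E
```

```text
pics
side {'vertical_fov': 56.48947602692129, 'cx': 317.01641892333686, 'cy': 198.18540522520945, 'pose': array([[ 5.73279076e-01, -6.74699219e-01,  4.64900059e-01,
         1.95084101e+02],
       [-8.19358093e-01, -4.73343504e-01,  3.23416516e-01,
        -3.95943052e+02],
       [ 1.84855259e-03, -5.66327547e-01, -8.24178192e-01,
         7.93318491e+02],
       [ 0.00000000e+00,  0.00000000e+00,  0.00000000e+00,
         1.00000000e+00]])}
top {'vertical_fov': 53.26750386406757, 'cx': 324.7598644993051, 'cy': 203.94690827523715, 'pose': array([[ 3.46950035e-02, -9.65905603e-01,  2.56559200e-01,
         3.83810652e+02],
       [-9.99384395e-01, -3.21949134e-02,  1.39398541e-02,
        -1.54658138e+02],
       [-5.20468188e-03, -2.56884904e-01, -9.66427989e-01,
         9.11538098e+02],
       [ 0.00000000e+00,  0.00000000e+00,  0.00000000e+00,
         1.00000000e+00]])}
{'clock': 0.1, 'qpos': array([ 1.20062421e+00,  3.53585289e-01,  1.63408067e+00,  2.05618642e-05,
        1.15517693e+00, -2.35544726e-03]), 'qvel': array([-1.77256781e-03, -2.23406190e-04, -2.72069175e-03,  4.96484069e-04,
        7.84051474e-06, -1.40773642e-04]), 'joint_efforts': array([ 7.39164025e-04, -6.06350827e+01, -3.42815173e+01,  2.27196250e-05,
        3.90130881e-03,  2.82334702e-05]), 'eef_pos': array([224.54843779, 582.80587911, 230.62380431]), 'tcp_rot': array([-1.58818866,  1.56954596, -1.95601364]), 'contact_force': array([ 0.00052119,  0.29008996, -0.32056589]), 'wrist_torque': array([-0.03706732, -0.01650263, -0.05445295]), 'opening': 1.0018560850277587}
```

View pics/side0.png

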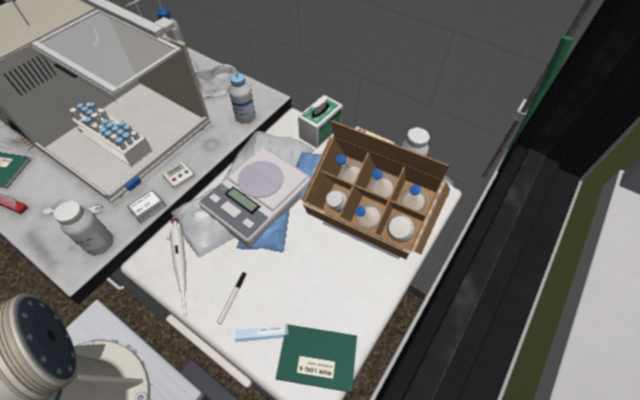

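View pics/top0.png

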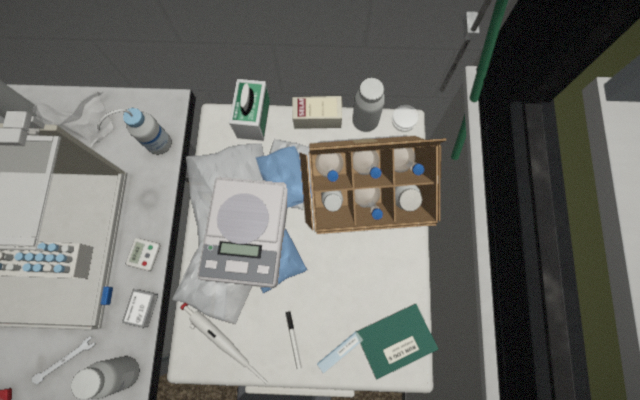

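Side view: carton at about (375,190), target stopper at (361,211), balance pan at (262,180). Top view: target stopper at (377,213), pan at (243,215), tare key at about (237,266). Next I zoom in and segment.

```bash
cat > h.py <<'E'
import numpy as np,cv2
from rig import camera_params
def cam(n):
    p=camera_params(n); f=200/np.tan(np.radians(p["vertical_fov"])/2)
    return f,p["cx"],p["cy"],np.array(p["pose"])
def ray(n,u,v):
    f,cx,cy,T=cam(n); d=T[:3,:3]@np.array([(u-cx)/f,(v-cy)/f,1]); return T[:3,3],d/np.linalg.norm(d)
def onz(n,u,v,z):
    o,d=ray(n,u,v); return o+d*(z-o[2])/d[2]
def proj(n,P):
    f,cx,cy,T=cam(n); c=(np.linalg.inv(T)@np.append(P,1))[:3]; return np.array([cx+f*c[0]/c[2],cy+f*c[1]/c[2]])
def tri(a,b):
    o1,d1=ray("side",*a);o2,d2=ray("top",*b)
    s=np.linalg.lstsq(np.c_[d1,-d2],o2-o1,rcond=None)[0]
    p,q=o1+s[0]*d1,o2+s[1]*d2
    return (p+q)/2,np.linalg.norm(p-q)
def blobs(img,mask,amin):
    n,l,s,c=cv2.connectedComponentsWithStats(mask.astype(np.uint8))
    return [(c[i].round(2).tolist(),int(s[i,4])) for i in range(1,n) if s[i,4]>=amin]
E
python3 - <<'E'
import cv2,numpy as np
from h import *
S=cv2.imread("pics/side0.png");T=cv2.imread("pics/top0.png")
def z(im,x,y,w,h,n,k):
    cv2.imwrite(n,cv2.resize(im[y:y+h,x:x+w],None,fx=k,fy=k,interpolation=cv2.INTER_CUBIC))
z(S,190,110,270,150,"pics/s0z.png",2.9); z(T,180,125,270,180,"pics/t0z.png",2.9)
for n,im in(("side",S),("top",T)):
    h=cv2.cvtColor(im,cv2.COLOR_BGR2HSV)
    m=cv2.inRange(h,(100,150,60),(125,255,255))
    print(n,blobs(im,m,15))
E
```

```text
side [([162.95, 12.71], 76), ([340.56, 158.95], 61), ([376.6, 173.76], 58), ([132.74, 183.01], 85), ([414.97, 189.17], 64), ([359.67, 210.56], 55)]
top [([418.09, 168.87], 76), ([375.43, 172.35], 72), ([332.41, 175.42], 66), ([376.99, 213.57], 67), ([106.3, 295.37], 121)]
```

View pics/s0z.png

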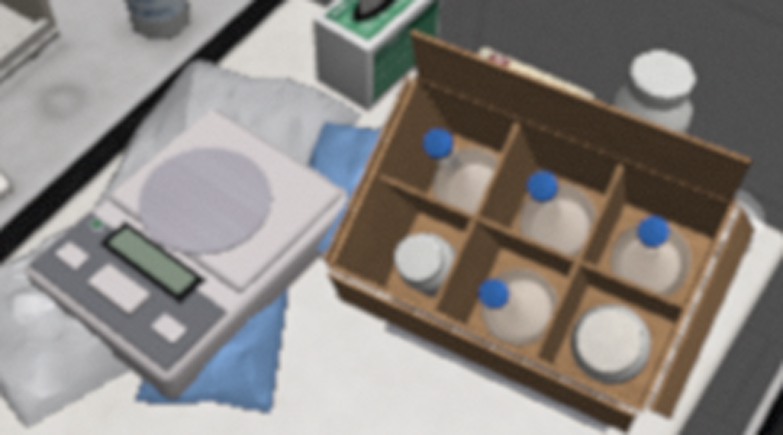

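View pics/t0z.png

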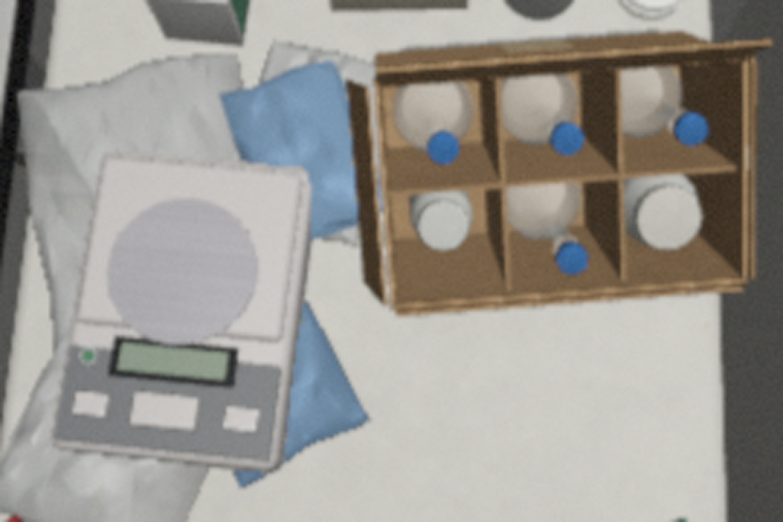

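```bash
python3 - <<'E'
import cv2,numpy as np
from h import *
for a,b in (((340.56,158.95),(332.41,175.42)),((376.6,173.76),(375.43,172.35)),((414.97,189.17),(418.09,168.87)),((359.67,210.56),(376.99,213.57))):
    p,e=tri(a,b);print("stopper",p.round(1),round(e,1))
# carton rim: side zoom px -> px ; top zoom
s=lambda x,y:(190+x/2.9,110+y/2.9); t=lambda x,y:(180+x/2.9,125+y/2.9)
C={"front-left rim":((332,264),(392,303)),"front-right rim":((640,408),(745,282)),"divider cross L":((480,217),(501,181)),"divider cross R":((580,263),(618,173))}
for k,(a,b) in C.items():
    p,e=tri(s(*a),t(*b));print(k,p.round(1),round(e,1))
# pan
for n in("side","top"):
    im=cv2.imread(f"pics/{n}0.png").astype(int)
    B,G,R=im[...,0],im[...,1],im[...,2]
    c=(262,180) if n=="side" else (243,217)
    print(n,im[c[1],c[0]],im[c[1]-25 if n=="side" else c[1]-32,c[0]])
    m=((B-G)>=10)&((B-R)>=8)&(B>120)
    k=[x for x in blobs(im,m,300)];print(k)
E
```

```text
stopper [ 620.2 -156.9  225.3] 0.4
stopper [ 628.3 -234.8  225.9] 0.3
stopper [ 637.6 -312.3  226.1] 0.4
stopper [ 560.7 -242.2  187. ] 0.2
front-left rim [ 533.9 -127.6  154.6] 1.8
front-right rim [ 553.9 -360.4  161.9] 0.7
divider cross L [ 615.5 -198.2  174.9] 3.5
divider cross R [ 623.6 -275.8  172.9] 1.7
side [178 168 172] [206 205 211]
[([115.05, 129.4], 334), ([307.26, 165.74], 473), ([271.55, 235.68], 861), ([254.08, 335.15], 361)]
top [174 172 173] [194 197 199]
[([283.63, 171.96], 1658), ([289.31, 259.51], 801)]
```

Zoomed views: the pan ellipse centre is at about (260.9,179.0) in side and (242.9,218.1) in top. The tare key is at about (231.4,209.3) and (236.9,266.7).

```bash
python3 - <<'E'
import cv2,numpy as np
from h import *
# refine key: bright blob near guess; pan: canny contour ellipse
for n,kg,pg,rx in(("side",(231,209),(261,179),26),("top",(237,267),(243,218),30)):
    im=cv2.imread(f"pics/{n}0.png");g=cv2.cvtColor(im,cv2.COLOR_BGR2GRAY)
    x,y=kg; sub=g[y-14:y+15,x-18:x+19]
    th,_=cv2.threshold(sub,0,255,cv2.THRESH_OTSU)
    m=np.zeros_like(g);m[y-14:y+15,x-18:x+19]=(sub>th)
    bb=[b for b in blobs(im,m,20)];print(n,"key",bb)
    k=min(bb,key=lambda b:np.hypot(b[0][0]-x,b[0][1]-y))[0];print(onz(n,*k,63).round(1))
    # pan: radial strongest edge
    c=onz(n,*pg,76);gf=cv2.GaussianBlur(g,(3,3),0).astype(float);pts=[]
    for a in np.arange(0,2*np.pi,.06):
        rr=np.arange(46,66,.5);v=[]
        for q in rr:
            u=proj(n,c+q*np.array([np.cos(a),np.sin(a),0]));v.append(gf[int(round(u[1])),int(round(u[0]))] if 0 else cv2.getRectSubPix(gf.astype(np.float32),(1,1),(float(u[0]),float(u[1])))[0,0])
        d=np.gradient(np.array(v));i=np.argmax(d)
        pts.append(c[:2]+rr[i]*np.array([np.cos(a),np.sin(a)]))
    P=np.array(pts)
    for _ in range(4):
        A=np.c_[2*P,np.ones(len(P))];s=np.linalg.lstsq(A,(P**2).sum(1),rcond=None)[0]
        R=np.sqrt(s[2]+s[0]**2+s[1]**2);res=abs(np.hypot(*(P-s[:2]).T)-R);P=P[res<max(2,2*np.median(res))]
    print(n,"pan",s[:2].round(1),R.round(1),len(P),"init",c.round(1))
    # flask neck/bulb in near mid cell
print(tri((260.9,179),(242.9,218.1)),tri((231.4,209.3),(236.9,266.7)))
E
```

```text
side key [([215.65, 198.19], 43), ([230.65, 208.79], 178), ([219.49, 218.19], 37), ([215.26, 221.61], 23), ([246.14, 221.0], 35)]
[466.7  38.4  63. ]Traceback (most recent call last):
  File "<stdin>", line 16, in <module>
  File "h.py", line 11, in proj
    f,cx,cy,T=cam(n); c=(np.linalg.inv(T)@np.append(P,1))[:3]; return np.array([cx+f*c[0]/c[2],cy+f*c[1]/c[2]])
              ~~~^^^
  File "h.py", line 4, in cam
    p=camera_params(n); f=200/np.tan(np.radians(p["vertical_fov"])/2)
ValueError: time passes only in moves, steps and waits
```

```bash
python3 - <<'E'
s=open('h.py').read()
s=s.replace("def cam(n):","import functools\n@functools.lru_cache(None)\ndef cam(n):")
open('h.py','w').write(s)
E
python3 - <<'E'
import cv2,numpy as np
from h import *
for n,kg,pg in(("side",(231,209),(261,179)),("top",(237,267),(243,218))):
    im=cv2.imread(f"pics/{n}0.png");g=cv2.cvtColor(im,cv2.COLOR_BGR2GRAY)
    x,y=kg; sub=g[y-14:y+15,x-18:x+19]
    th,_=cv2.threshold(sub,0,255,cv2.THRESH_OTSU)
    m=np.zeros_like(g);m[y-14:y+15,x-18:x+19]=(sub>th)
    k=min(blobs(im,m,20),key=lambda b:np.hypot(b[0][0]-x,b[0][1]-y))[0];print(n,"key",k,onz(n,*k,63).round(1))
    c=onz(n,*pg,76);gf=cv2.GaussianBlur(g,(3,3),0).astype(np.float32);pts=[]
    for a in np.arange(0,2*np.pi,.06):
        rr=np.arange(46,66,.5)
        v=[cv2.getRectSubPix(gf,(1,1),tuple(map(float,proj(n,c+q*np.array([np.cos(a),np.sin(a),0])))))[0,0] for q in rr]
        i=np.argmax(np.gradient(np.array(v)))
        pts.append(c[:2]+rr[i]*np.array([np.cos(a),np.sin(a)]))
    P=np.array(pts)
    for _ in range(4):
        A=np.c_[2*P,np.ones(len(P))];s=np.linalg.lstsq(A,(P**2).sum(1),rcond=None)[0]
        R=np.sqrt(s[2]+s[0]**2+s[1]**2);res=abs(np.hypot(*(P-s[:2]).T)-R);P=P[res<max(2,2*np.median(res))]
    print(n,"pan",s[:2].round(1),R.round(1),len(P),"init",c.round(1))
print(tri((260.9,179),(242.9,218.1)),tri((231.4,209.3),(236.9,266.7)))
E
```

```text
side key [230.65, 208.79] [466.7  38.4  63. ]
side pan [566.9  31.7] 57.1 73 init [568.  29.  76.]
top key [236.18, 266.16] [466.7  40.2  63. ]
top pan [566.9  33.5] 56.9 77 init [568.5  32.   76. ]
(array([570.14462637,  32.97967752,  70.36923302]), np.float64(1.553894842391498)) (array([466.82907928,  38.52614518,  60.03562959]), np.float64(2.412438065032267))
```

```bash
python3 - <<'E'
import numpy as np
from h import *
from scipy.spatial.transform import Rotation as R
from rig import r
for u in((97,325),(125,175),(0,325),(55,140)): print("top",u,onz("top",*u,0).round(),onz("top",*u,250).round())
for u in((110,193),(208,122),(33,40),(110,88),(173,35)): print("side",u,onz("side",*u,0).round(),onz("side",*u,250).round())
s=r.sense();Rc=R.from_euler('xyz',s['tcp_rot']).as_matrix();print(Rc.round(3),s['eef_pos'])
E
```

```text
top (97, 325) [334. 349.   0.] [348. 211. 250.]
top (125, 175) [682. 344.   0.] [600. 207. 250.]
top (0, 325) [327. 562.  -0.] [343. 366. 250.]
top (55, 140) [767. 533.   0.] [662. 344. 250.]
side (110, 193) [346. 367.  -0.] [298. 126. 250.]
side (208, 122) [682. 343.   0.] [529. 110. 250.]
side (33, 40) [ 621. 1163.    0.] [487. 672. 250.]
side (110, 88) [612. 713.   0.] [481. 363. 250.]
side (173, 35) [936. 770.   0.] [703. 403. 250.]
[[-0.     0.36   0.933]
 [-0.001  0.933 -0.36 ]
 [-1.    -0.001 -0.   ]] [224.54843779 582.80587911 230.62380431]
```

```bash
cat >> h.py <<'E'
from scipy.spatial.transform import Rotation as Ro
A6=np.array([-.497,-.052,.866]);A6/=np.linalg.norm(A6)
def frame(x,y):
    x=np.array(x,float);x/=np.linalg.norm(x);y=np.array(y,float);y-=x*(x@y);y/=np.linalg.norm(y);return np.c_[x,y,np.cross(x,y)]
def rel(pos,M=None,start=None):
    from rig import r
    s=r.sense();Rc=Ro.from_euler('xyz',s['tcp_rot']).as_matrix();p=s['eef_pos']
    if start is not None:p,Rc=start
    M=Rc if M is None else M
    return (Rc.T@(np.array(pos,float)-p)).round(1).tolist(),np.degrees(Ro.from_matrix(Rc.T@M).as_rotvec()).round(1).tolist()
GR=frame(-A6,(-.1045,.9945,0))
E
python3 - <<'E'
from h import *
print(rel((224,220,262)))
print(rel((516.5,-246.8,264),GR))
E
```

```text
([-31.0, -338.8, 129.9], [0.0, 0.0, 0.0])
([-32.6, -669.2, 570.7], [-26.4, -29.4, 7.1])
```

Emit:
drive_tool(rows=[-31, -56, 22, 0, 0, 0, 55, -31, -112, 44, 0, 0, 0, 55, -31, -168, 66, 0, 0, 0, 55, -31, -224, 87, 0, 0, 0, 55, -31, -280, 108, 0, 0, 0, 55, -31, -339, 130, 0, 0, 0, 55, -31, -339, 130, 0, 0, 0, 55])

```text
clock: 0.98
eef_pos: [223.2, 216.4, 261.7]
tcp_rot: [-1.459, 1.569, -1.83]
contact_force: [0.3, 0.4, -0.4]
opening: 0.549
```

```bash
python3 - <<'E'
from h import *
print(rel((516.5,-246.8,264),GR))
E
```

```text
([-1.5, -325.1, 441.4], [-26.6, -29.4, 7.2])
```

Emit:
drive_tool(rows=[0, -33, 44, -3, -3, 1, 55, 0, -65, 88, -5, -6, 1, 55, 0, -98, 132, -8, -9, 2, 55, 0, -130, 176, -11, -12, 3, 55, 0, -163, 220, -13, -15, 4, 55, 0, -195, 265, -16, -18, 4, 55, 0, -228, 309, -19, -21, 5, 55, 0, -260, 353, -21, -24, 6, 55, -1, -293, 397, -24, -27, 6, 55, -1, -325, 441, -27, -29, 7, 55])

```text
clock: 2.22
eef_pos: [517.3, -248.1, 263.2]
tcp_rot: [-0.009, 1.054, 0.104]
contact_force: [0.6, 0.6, 0.0]
opening: 0.55
```

```bash
python3 - <<'E'
from h import *
from rig import grab_frame
print(rel((516.5,-246.8,264),GR))
for n in("side","top"):
    im=cv2.cvtColor(grab_frame(n),cv2.COLOR_RGB2BGR);cv2.imwrite(f"pics/{n}1.png",im)
cv2.imwrite("pics/both1.png",np.vstack([cv2.resize(cv2.imread("pics/side1.png")[60:300,250:550],None,fx=1.2,fy=1.2),cv2.resize(im[60:300,250:550],None,fx=1.2,fy=1.2)]))
E
```

```text
([-1.0, 1.4, -0.2], [0.5, -0.4, 0.0])
```

View pics/both1.png

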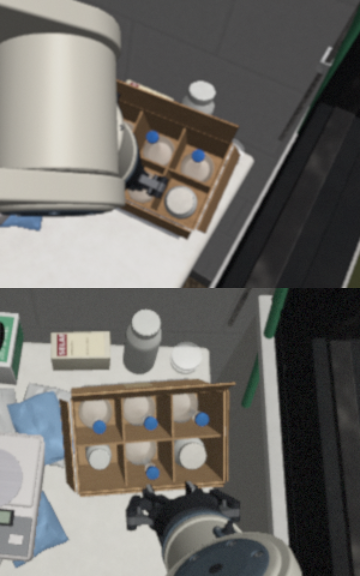

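The gripper is aligned along the cell axis above the target. The target stopper is unmoved at about (152,472) in the composite. Next I advance along the tool axis.

Emit:
drive_tool(rows=[30, 1, 0, 0.5, 0, 0, 55, 60, 1.5, 0, 0.5, 0, 0, 55, 85, 1.5, 0, 0.5, 0, 0, 55, 105, 1.5, 0, 0.5, 0, 0, 55, 119, 1.5, 0, 0.5, 0, 0, 55, 119, 1.5, 0, 0.5, 0, 0, 55])

```text
clock: 3.08
eef_pos: [577.3, -243.0, 158.5]
tcp_rot: [0.0, 1.055, 0.102]
contact_force: [-0.2, -0.2, -0.2]
opening: 0.555
```

```bash
python3 - <<'E'
from h import *
from rig import grab_frame
print(rel((576.1,-240.6,160.2),GR))
for n in("side","top"):
    im=cv2.cvtColor(grab_frame(n),cv2.COLOR_RGB2BGR);cv2.imwrite(f"pics/{n}2.png",im)
a=cv2.resize(cv2.imread("pics/side2.png")[130:260,280:470],None,fx=4,fy=4)[:, :];b=cv2.resize(im[130:260,290:480],None,fx=4,fy=4)
cv2.imwrite("pics/both2.png",cv2.resize(np.vstack([a,b]),(420,575)))
E
```

```text
([-1.9, 2.5, 0.0], [-0.2, -0.5, 0.1])
```

View pics/both2.png

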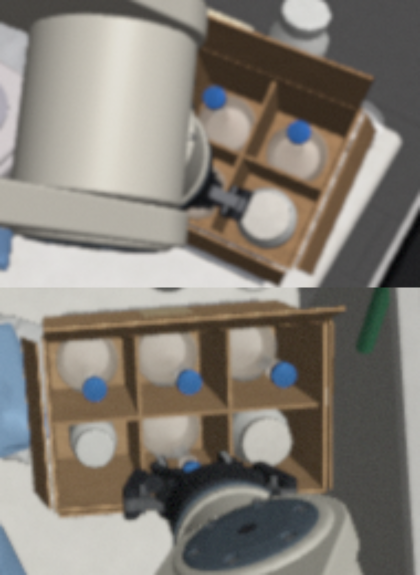

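Emit:
drive_tool(rows=[-1, 2.5, 0, 0, 0, 0, 50, -1, 2.5, 0, 0, 0, 0, 35, -1, 2.5, 0, 0, 0, 0, 25, -1, 2.5, 0, 0, 0, 0, 15, -1, 2.5, 0, 0, 0, 0, 5, -1, 2.5, 0, 0, 0, 0, 5, -1, 2.5, 0, 0, 0, 0, 5], newtons=35)

```text
clock: 4.05
eef_pos: [576.9, -241.5, 161.3]
tcp_rot: [-0.003, 1.053, 0.098]
contact_force: [-3.8, 0.6, 6.4]
opening: 0.214
```

Emit:
drive_tool(rows=[-10, 0, 0, 0, 0, 0, 5, -20, 0, 0, 0, 0, 0, 5, -35, 0, 0, 0, 0, 0, 5, -50, 0, 0, 0, 0, 0, 5, -50, 0, 0, 0, 0, 0, 5])

```text
clock: 4.68
eef_pos: [552.3, -244.5, 206.5]
tcp_rot: [-0.007, 1.051, 0.094]
contact_force: [-0.0, -0.8, -1.2]
opening: 0.217
```

```bash
cat > shot.py <<'E'
import sys
from h import *
from rig import grab_frame
k=sys.argv[1]
x0,y0,x1,y1,X0,Y0,X1,Y1=map(int,sys.argv[2:10])
o=[]
for n,c in(("side",(x0,y0,x1,y1)),("top",(X0,Y0,X1,Y1))):
    im=cv2.cvtColor(grab_frame(n),cv2.COLOR_RGB2BGR);cv2.imwrite(f"pics/{n}{k}.png",im)
    im=im[c[1]:c[3],c[0]:c[2]];o.append(cv2.resize(im,(395,int(395*im.shape[0]/im.shape[1])),interpolation=cv2.INTER_CUBIC))
h=max(i.shape[0] for i in o)
o=[cv2.copyMakeBorder(i,0,h-i.shape[0],0,0,cv2.BORDER_CONSTANT) for i in o]
cv2.imwrite(f"pics/both{k}.png",np.hstack(o))
E
python3 shot.py 3 270 110 470 270 280 130 480 290
```

```text
(no output)
```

View pics/both3.png

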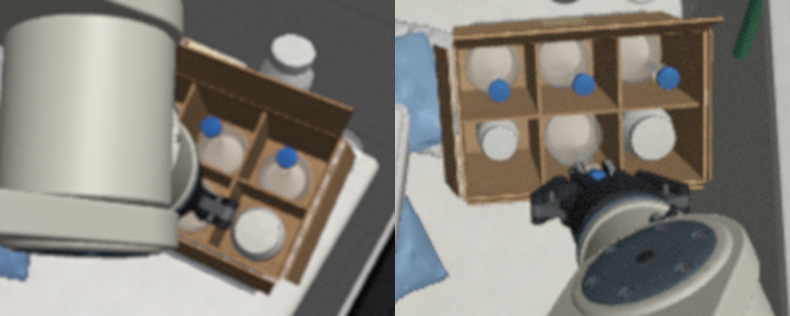

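The flask rises with the gripper: the bulb at about (572,135) in the composite looks larger, and the force reads about 1 N down. I keep drawing it out.

Emit:
drive_tool(rows=[-20, 0, 0, 0, 0, 0, 5, -40, 0, 0, 0, 0, 0, 5, -60, 0, 0, 0, 0, 0, 5, -80, 0, 0, 0, 0, 0, 5, -100, 0, 0, 0, 0, 0, 5, -120, 0, 0, 0, 0, 0, 5, -140, 0, 0, 0, 0, 0, 5, -155, 0, 0, 0, 0, 0, 5, -155, 0, 0, 0, 0, 0, 5])

```text
clock: 5.9
eef_pos: [475.8, -251.8, 340.4]
tcp_rot: [-0.006, 1.052, 0.094]
contact_force: [0.6, -0.3, -2.0]
opening: 0.216
```

```bash
python3 shot.py 4 220 60 470 260 230 130 480 330; python3 - <<'E'
from h import *
D=frame((0,0,-1),(.07,.9976,0))
print(rel((500,-230,420),frame((0,0,-1),(-.1045,.9945,0))))
from rig import r;print(r.sense()['qpos'].round(2))
E
```

```text
([-57.3, 18.7, 62.9], [-0.2, 29.7, 0.2])
[-0.72 -0.07  1.99  0.48  0.91 -2.63]
```

View pics/both4.png

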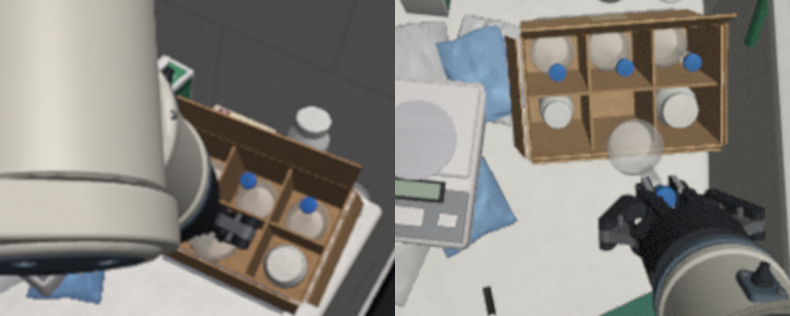

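The flask is out of its cell: the bulb is at about (635,148) in the composite and clear of the front rim. I bring it upright while raising it.

```bash
python3 - <<'E'
from h import *
print(rel((475,-240,370),frame((0,0,-1),(-.1045,.9945,0))))
E
```

```text
([-26.6, 11.4, 15.6], [-0.2, 29.7, 0.2])
```

Emit:
drive_tool(rows=[-3, 1, 2, 0, 3.5, 0, 5, -6, 2.5, 3, 0, 7, 0, 5, -10, 4, 5, 0, 11, 0, 5, -13, 5.5, 7, 0, 15, 0, 5, -16, 7, 9, 0, 18.5, 0, 5, -19, 8, 11, 0, 22, 0, 5, -22, 9.5, 13, 0, 25, 0, 5, -25, 10.5, 14.5, 0, 28, 0, 5, -26.5, 11.5, 15.5, 0, 29.7, 0, 5, -26.5, 11.5, 15.5, 0, 29.7, 0, 5])

```text
clock: 7.25
eef_pos: [475.4, -239.5, 369.1]
tcp_rot: [-2.402, 1.569, -2.301]
contact_force: [-0.4, -1.1, -1.5]
opening: 0.221
```

```bash
python3 shot.py 5 180 60 430 260 230 130 480 330; python3 - <<'E'
from h import *
print(rel((568,32.4,370),frame((0,0,-1),(.0,1,0))))
from rig import r;print(r.sense()['qpos'].round(2))
E
```

```text
([-1.0, 261.4, 119.9], [5.8, -0.0, 0.1])
[-0.47  0.1   1.65 -0.    1.39 -2.14]
```

View pics/both5.png

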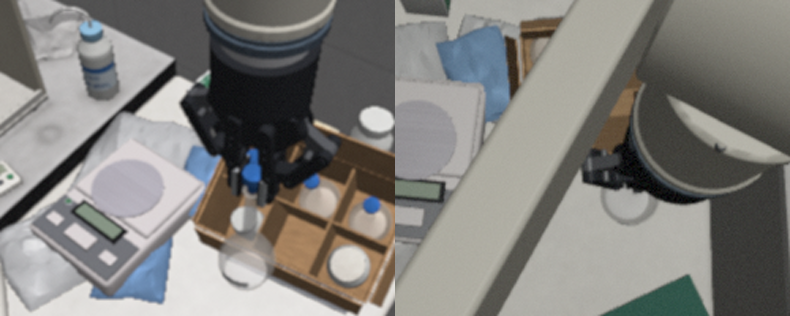

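```bash
python3 - <<'E'
from h import *
T=np.array([475.4,-239.5,369.1])
for h in (182,165,120,40,0):
    q=T-[0,0,149-h]
    for n,o in(("side",(180,60)),("top",(230,130))):
        u=proj(n,q);print(h,n,u.round(1),((u-o)*395/250+([0,0] if n=="side" else [395,0])).round(0))
o=cv2.imread("pics/side5.png")[140:250,295:385]
cv2.imwrite("pics/z5.png",cv2.resize(o,None,fx=5,fy=5,interpolation=cv2.INTER_CUBIC))
E
```

```text
182 side [340.5 167.4] [254. 170.]
182 top [395.  238.9] [656. 172.]
165 side [339.9 175.2] [253. 182.]
165 top [392.9 241.1] [652. 176.]
120 side [338.3 193.8] [250. 211.]
120 top [387.9 246.3] [644. 184.]
40 side [335.9 221.5] [246. 255.]
40 top [380.7 253.9] [633. 196.]
0 side [334.9 233.2] [245. 274.]
0 top [377.6 257. ] [628. 201.]
```

View pics/z5.png

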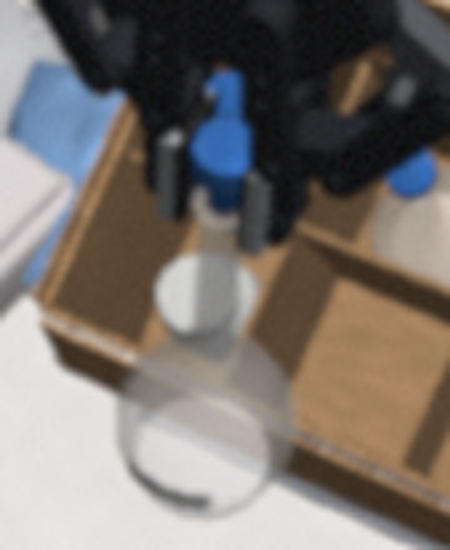

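The side zoom shows the flask hanging nearly vertical. The bulb centre is at px (336.4,225.4), against an expected 336 column. I carry it at height to above the pan.

```bash
python3 - <<'E'
from h import *
print(rel((568,32.4,365),frame((0,0,-1),(-.1045,.9945,0))))
E
```

```text
([4.0, 261.4, 119.9], [-0.2, -0.0, 0.1])
```

Emit:
drive_tool(rows=[0, 18, 8, 0, 0, 0, 5, 0, 50, 23, 0, 0, 0, 5, 0, 85, 39, 0, 0, 0, 5, 0, 120, 55, 0, 0, 0, 5, 1, 155, 71, 0, 0, 0, 5, 2, 190, 87, 0, 0, 0, 5, 3, 220, 101, 0, 0, 0, 5, 4, 245, 112, 0, 0, 0, 5, 4, 261, 120, 0, 0, 0, 5, 4, 261, 120, 0, 0, 0, 5])

```text
clock: 8.6
eef_pos: [568.1, 33.0, 364.9]
tcp_rot: [-1.809, 1.57, -1.707]
contact_force: [0.2, 0.3, -1.9]
opening: 0.214
```

Emit:
drive_tool(rows=[20, 0, 0, 0, 0, 0, 5, 45, 0, 0, 0, 0, 0, 5, 70, 0, 0, 0, 0, 0, 5, 85, 0, 0, 0, 0, 0, 5, 95, 0, 0, 0, 0, 0, 5, 95, 0, 0, 0, 0, 0, 5])

```text
clock: 9.35
eef_pos: [568.0, 32.7, 269.7]
tcp_rot: [-2.213, 1.569, -2.111]
contact_force: [-0.0, -0.6, -1.4]
opening: 0.216
```

```bash
python3 shot.py 6 180 80 360 240 170 120 350 280; python3 - <<'E'
from h import *
from rig import r
s=r.sense();T=s['eef_pos'];x=Ro.from_euler('xyz',s['tcp_rot']).as_matrix()[:,0];print(T.round(1),x.round(4))
for h in (182,120,35,0):
    q=T+x*(149-h)
    for n,o in(("side",(180,80)),("top",(170,120))):
        u=proj(n,q);print(h,n,u.round(1),((u-o)*395/180+([0,0] if n=="side" else [395,0])).round(0))
E
```

```text
[568.6  32.8 270.6] [ 9.0e-04 -1.1e-03 -1.0e+00]
182 side [245.2 105.8] [143.  57.]
182 top [213.5 186.2] [491. 145.]
120 side [249.9 129. ] [153. 108.]
120 top [223.3 196.8] [512. 169.]
35 side [255.5 156.2] [166. 167.]
35 top [234.3 208.7] [536. 195.]
0 side [257.6 166.1] [170. 189.]
0 top [238.1 212.9] [545. 204.]
```

View pics/both6.png

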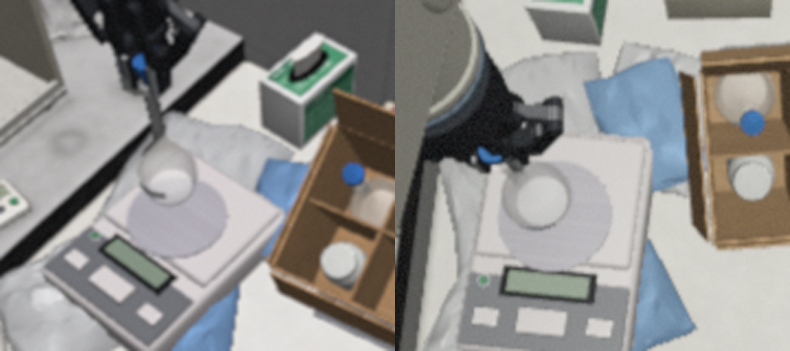

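```bash
python3 - <<'E'
from h import *
a=cv2.resize(cv2.imread("pics/side6.png")[95:195,225:285],None,fx=5,fy=5,interpolation=cv2.INTER_CUBIC)
b=cv2.resize(cv2.imread("pics/top6.png")[165:265,195:285],None,fx=5,fy=5,interpolation=cv2.INTER_CUBIC)
cv2.imwrite("pics/z6.png",np.hstack([a,b]))
E
```

```text
(no output)
```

View pics/z6.png

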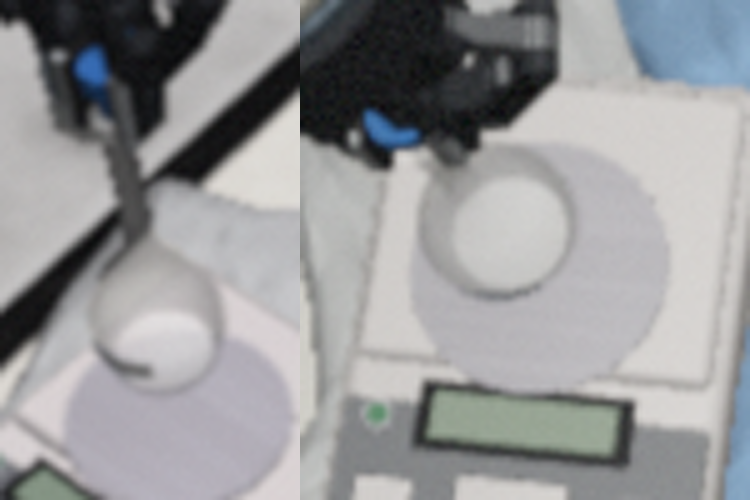

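The flask hangs vertical over the pan centre. In the top view the bulb is at (234.5,208.8) and the foot at (237.4,212.0), both within 1 px of the prediction. Now I lower it.

Emit:
drive_tool(rows=[12, 0, 0, 0, 0, 0, 5, 24, 0, 0, 0, 0, 0, 5, 32, 0, 0, 0, 0, 0, 5, 36, 0, 0, 0, 0, 0, 5, 36, 0, 0, 0, 0, 0, 5])

```text
clock: 10.07
eef_pos: [568.5, 32.8, 234.3]
tcp_rot: [-1.408, 1.57, -1.306]
contact_force: [0.2, 0.2, -1.0]
opening: 0.217
```

Emit:
drive_tool(rows=[1, 0, 0, 0, 0, 0, 5, 2, 0, 0, 0, 0, 0, 5, 3, 0, 0, 0, 0, 0, 5, 3, 0, 0, 0, 0, 0, 5])

```text
clock: 10.58
eef_pos: [568.5, 32.8, 231.3]
tcp_rot: [-1.409, 1.57, -1.307]
contact_force: [-0.4, -0.1, -0.3]
opening: 0.218
```

Emit:
drive_tool(rows=[1, 0, 0, 0, 0, 0, 5, 2, 0, 0, 0, 0, 0, 5, 2, 0, 0, 0, 0, 0, 5])

```text
clock: 10.95
eef_pos: [568.4, 32.8, 229.2]
tcp_rot: [-1.616, 1.57, -1.514]
contact_force: [-0.8, 0.2, -1.5]
opening: 0.214
```

Emit:
drive_tool(rows=[1, 0, 0, 0, 0, 0, 5, 1.5, 0, 0, 0, 0, 0, 5, 1.5, 0, 0, 0, 0, 0, 5])

```text
clock: 11.32
eef_pos: [568.4, 32.8, 227.6]
tcp_rot: [-1.649, 1.57, -1.547]
contact_force: [0.1, 0.1, -0.8]
opening: 0.213
```

Emit:
drive_tool(rows=[0.5, 0, 0, 0, 0, 0, 5, 1, 0, 0, 0, 0, 0, 5, 1, 0, 0, 0, 0, 0, 5])

```text
clock: 11.7
eef_pos: [568.3, 32.8, 226.6]
tcp_rot: [-1.725, 1.57, -1.623]
contact_force: [0.1, -0.2, 0.1]
opening: 0.213
```

Emit:
drive_tool(rows=[0.5, 0, 0, 0, 0, 0, 5, 1, 0, 0, 0, 0, 0, 5, 1, 0, 0, 0, 0, 0, 5])

```text
clock: 12.08
eef_pos: [568.3, 32.8, 225.5]
tcp_rot: [-1.822, 1.57, -1.72]
contact_force: [-0.0, 0.1, -0.7]
opening: 0.215
```

Emit:
drive_tool(rows=[0.5, 0, 0, 0, 0, 0, 5, 1, 0, 0, 0, 0, 0, 5, 1, 0, 0, 0, 0, 0, 5])

```text
clock: 12.45
eef_pos: [568.8, 32.8, 225.1]
tcp_rot: [-0.841, 1.569, -0.739]
contact_force: [0.5, 0.8, 5.8]
opening: 0.217
```

```bash
python3 - <<'E'
from rig import r
import numpy as np
print(r.sense()['contact_force'].round(2),r.sense()['eef_pos'].round(2))
E
```

```text
[0.54 0.79 5.83] [568.84  32.83 225.08]
```

Contact at TCP z = 225 with +5.8 N, which matches the foot being on the pan. I release.

Emit:
drive_tool(rows=[-0.4, 0, 0, 0, 0, 0, 18, -0.4, 0, 0, 0, 0, 0, 22, -0.4, 0, 0, 0, 0, 0, 26, -0.4, 0, 0, 0, 0, 0, 32, -0.4, 0, 0, 0, 0, 0, 42, -0.4, 0, 0, 0, 0, 0, 50, -0.4, 0, 0, 0, 0, 0, 50], newtons=20)

```text
clock: 13.32
eef_pos: [568.9, 32.8, 225.5]
tcp_rot: [-0.806, 1.569, -0.705]
contact_force: [0.1, -0.2, 0.3]
opening: 0.503
```

```bash
python3 shot.py 7 180 80 360 240 170 120 350 280
```

```text
(no output)
```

View pics/both7.png

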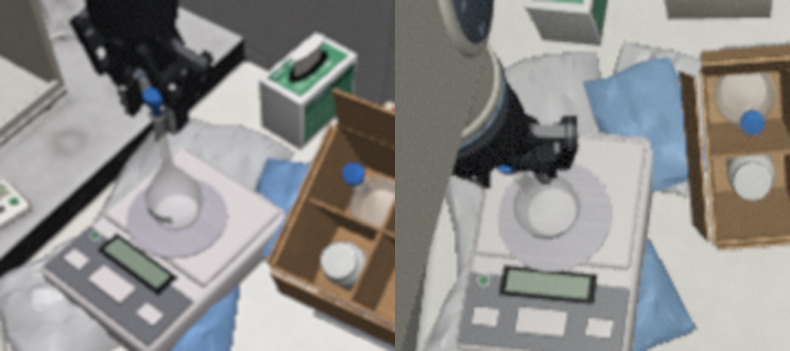

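The flask stands on the pan, with the foot near (170,210) in side and (552,208) in top. I retract straight up.

Emit:
drive_tool(rows=[-5, 0, 0, 0, 0, 0, 55, -12, 0, 0, 0, 0, 0, 55, -22, 0, 0, 0, 0, 0, 55, -35, 0, 0, 0, 0, 0, 55, -50, 0, 0, 0, 0, 0, 55, -70, 0, 0, 0, 0, 0, 55, -90, 0, 0, 0, 0, 0, 55, -110, 0, 0, 0, 0, 0, 55, -110, 0, 0, 0, 0, 0, 55])

```text
clock: 14.55
eef_pos: [569.6, 33.0, 337.8]
tcp_rot: [-0.271, 1.566, -0.169]
contact_force: [0.3, 0.3, -0.2]
opening: 0.553
```

```bash
python3 - <<'E'
from h import *
M=frame((0,0,-1),(-.1045,.9945,0))
print(rel((380,40,330),M)); print(rel((466,39.4,120),M))
E
```

```text
([6.8, 26.3, -188.0], [-0.2, 0.3, 0.1])
([217.2, 17.2, -103.5], [-0.2, 0.3, 0.1])
```

Emit:
drive_tool(rows=[0, 4, -20, 0, 0, 0, 30, 0, 8, -50, 0, 0, 0, 10, 0, 13, -80, 0, 0, 0, 0, 0, 17, -104, 0, 0, 0, 0, 0, 17, -104, 0, 0, 0, 0, 35, 17, -104, 0, 0, 0, 0, 80, 17, -104, 0, 0, 0, 0, 130, 17, -104, 0, 0, 0, 0, 175, 17, -104, 0, 0, 0, 0, 200, 17, -104, 0, 0, 0, 0])

```text
clock: 15.8
eef_pos: [465.0, 39.0, 134.6]
tcp_rot: [-0.546, 1.568, -0.444]
contact_force: [-0.1, -0.3, 0.3]
opening: 0.004
```

Emit:
drive_tool(rows=[54, 0, 0, 0, 0, 0, 0, 54, 0, 0, 0, 0, 0, 0])

```text
clock: 16.05
eef_pos: [462.4, 38.6, 77.2]
tcp_rot: [-2.949, 1.565, -2.848]
contact_force: [-0.4, -0.1, 0.8]
opening: 0.003
```

```bash
python3 shot.py 8 180 80 360 240 170 120 350 280; python3 - <<'E'
from h import *
M=frame((0,0,-1),(-.1045,.9945,0))
print(rel((466,39.4,63),M)); 
E
```

```text
([18.0, 0.5, 0.5], [-0.2, 0.1, 0.1])
```

View pics/both8.png

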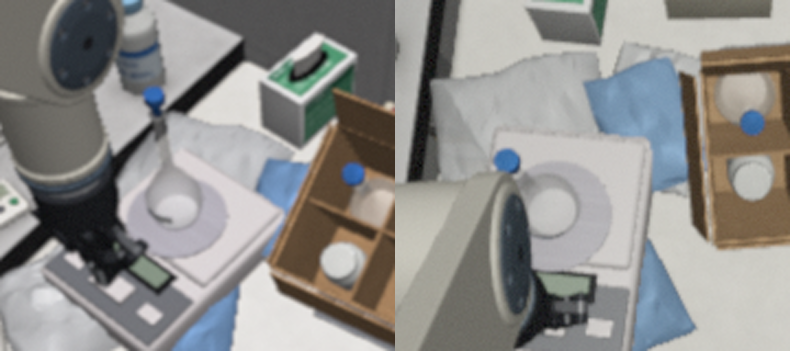

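The closed fingertips are over the tare key at about (105,262) in the side composite, and the flask is standing. Now the press.

Emit:
drive_tool(rows=[8, 0.5, 0.5, 0, 0, 0, 0, 14, 0.5, 0.5, 0, 0, 0, 0, 17, 0.5, 0.5, 0, 0, 0, 0, 19, 0.5, 0.5, 0, 0, 0, 0, 20, 0.5, 0.5, 0, 0, 0, 0, 20, 0.5, 0.5, 0, 0, 0, 0])

```text
clock: 16.9
eef_pos: [466.2, 39.4, 61.1]
tcp_rot: [-0.69, 1.569, -0.588]
contact_force: [0.5, 0.6, 2.0]
opening: 0.0
```

Emit:
drive_tool(rows=[1, 0, 0, 0, 0, 0, 0, 1, 0, 0, 0, 0, 0, 0])

```text
clock: 17.15
eef_pos: [466.2, 39.5, 60.2]
tcp_rot: [-0.667, 1.569, -0.566]
contact_force: [-1.6, 0.5, 2.9]
opening: 0.001
```

Emit:
drive_tool(rows=[1, 0, 0, 0, 0, 0, 0, 1, 0, 0, 0, 0, 0, 0])

```text
clock: 17.4
eef_pos: [466.3, 39.5, 59.5]
tcp_rot: [-0.681, 1.569, -0.58]
contact_force: [-3.5, -0.6, 9.0]
opening: 0.001
```

Emit:
drive_tool(rows=[0.5, 0, 0, 0, 0, 0, 0, 1, 0, 0, 0, 0, 0, 0, 1, 0, 0, 0, 0, 0, 0])

```text
clock: 17.77
eef_pos: [466.3, 39.5, 59.2]
tcp_rot: [-0.689, 1.569, -0.587]
contact_force: [-4.5, -0.5, 18.0]
opening: -0.001
```

It is at the hard stop: 18 N, 4 mm down. I lift off and back away.

Emit:
drive_tool(rows=[-2, 0, 0, 0, 0, 0, 0, -5, 0, 0, 0, 0, 0, 0, -15, 0, 0, 0, 0, 0, 0, -40, 0, 0, 0, 0, 0, 0, -80, 0, -20, 0, 0, 0, 0, -120, 0, -50, 0, 0, 0, 0, -150, 0, -80, 0, 0, 0, 0, -170, 0, -110, 0, 0, 0, 0, -170, 0, -110, 0, 0, 0, 0])

```text
clock: 18.9
eef_pos: [355.8, 28.4, 230.6]
tcp_rot: [-0.294, 1.566, -0.193]
contact_force: [1.4, 0.2, 0.4]
opening: 0.001
```

```bash
python3 shot.py 9 180 80 360 240 170 120 350 280; python3 - <<'E'
from h import *
for n,o,k in(("side",(180,80),0),("top",(170,120),395)):
  for h in (0,35,182):
    u=proj(n,(567.5,32.5,76+h));print(n,h,((u-o)*395/180+[k,0]).round(0))
E
```

```text
side 0 [175. 216.]
side 35 [171. 196.]
side 182 [150.  96.]
top 0 [555. 216.]
top 35 [547. 208.]
top 182 [507. 164.]
```

View pics/both9.png

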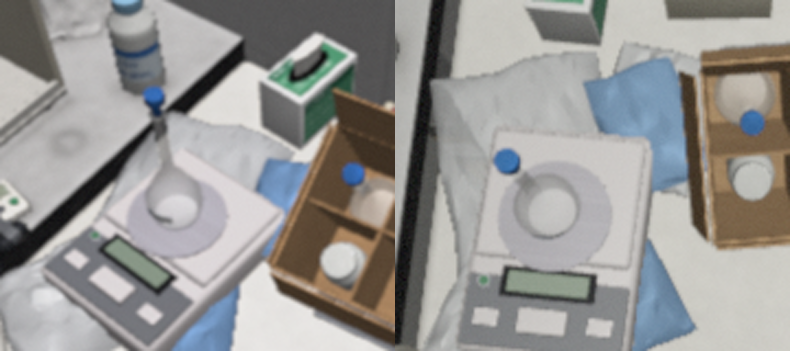

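The flask is upright on the pan. In the top view the stopper is at (507,160) and the bulb at (547,206), against (507,164) and (547,208) predicted for a centred flask. I let the arm settle and hand in.

Emit:
drive_tool(rows=[0, 0, 0, 0, 0, 0, 0, 0, 0, 0, 0, 0, 0, 0, 0, 0, 0, 0, 0, 0, 0])

```text
clock: 19.38
eef_pos: [357.1, 28.5, 229.0]
tcp_rot: [-0.536, 1.568, -0.434]
contact_force: [0.5, -0.4, 0.6]
opening: 0.0
```

```bash
python3 -c "
from rig import sign_off;print(sign_off())"
```

```text
the job is handed in; nothing more can be done
None
```

The job is done and handed in at about 19 s of the 56 s allowed. I drew the flask out along the cell axis by its stopper, turned it upright, set it on the pan and let go. Touchdown force was about 6 N. I then pressed the tare key with closed fingers and released it.

- **Flask:** the last pictures show it standing upright, released, and within about 2–3 mm of the pan's centre.
- **Tare key:** I pushed it 4 mm down to its stop, at about 18 N. I have no direct reading of the key itself. I judged it fully down from the tool height (59.2 mm) and the jump in force, and released because the arm then lifted well clear.
- **Robot:** it was clear of everything, with force near zero at hand-in.
- **Disagreement:** the flask's stopper first measured about 8 mm further forward than the carton's edges implied. I trusted the stopper position, and the grasp held.

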